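# Bolt the child-safe chest

### The job

The scissors and battery have been put away in the wooden chest: now make it child-safe. Shut its lid fully, slide the barrel bolt on its top across through the staple on the lid, find by feel where the rail's notch is (a little short of where the bolt comes up against its stop), and turn the bolt's handle down towards the chest's front, all the way into that notch. Use a light hand: do not ram the bolt into its stop or force the handle down onto the rail, and leave the lemon, tape, spoon and fork where they lie.

Things in the scene. Friction and masses are not known exactly. Their poses are not given: they have to be found in the camera images.
- chest: Wooden chest, 210 mm deep (x), 380 wide (y), 105 high, standing fast. Origin: centre of its underside; x points from its front to its back, y to its left, z up. Flat top at z = 105 mm: its right end (y -190 to -40 mm) is fixed and carries the steel barrel bolt near its front edge; the rest (y -38 to 190, x -107 to 107 mm) is the lid, hinged at the back.
- bolt_plate (a point): Middle of the bolt's back plate (36 x 108 mm), on the chest's top at chest x = -80, y = -98, z = 105 mm. The 10 mm rod runs along chest y and slides to +y; its axis is 22 mm above this point (chest x = -80, z = 127 mm). On it stands the handle: an 8 mm stem with a dark knob, about upright at the start. It turns about the rod, down towards chest -x.
- rail_front (a point): Point on the plate at the front of the bolt, chest x = -97, y = -90, z = 105 mm. Here a steel rail 3 mm thick stands along y, its top at chest z = 132 mm, with one notch 10.5 mm long in it for the 8 mm stem. A handle turned down anywhere but over the notch lands on the rail at about 0.9 rad. The notch lies short of the stop (see guide).
- guide (a point): Nominal place of the guide block round the rod: chest x = -80, y = -64, z = 127 mm (14 mm long in y, top at z = 137). Its -y face stops the stem; the stem is over the middle of the notch 9 mm before that, always. Block and notched rail are one casting on slotted screws, really set anywhere within 9 mm of this in y: find the stop or the notch by feel (or sight).
- lid_front (a point): Point on the lid's top face at the middle of its front edge; lid 228 mm wide, 14 mm thick, wood. The hinge line is 206 mm behind it, along chest y at chest x = 101, z = 105 mm.
- staple (a point): Middle of the opening of the steel staple on the lid's right front corner, through which the rod passes when the lid is shut (about 3 mm clear round the rod). The staple stands 34 mm above the lid, 10 mm long in y, 24 mm wide in x.
- knob (a point): Middle of the bolt handle's knob: dark steel, round, 16 mm thick, 27 mm long (31 to 58 mm from the rod's axis); this point is 45 mm from the rod's axis.
- lid (a joint): Lid angle in rad: 0 = shut, grows as it opens. A stiff hinge: the lid stays where it is left; pressing it down takes a few newtons. It must be shut before the rod can pass through its staple.
- bolt (a joint): Travel of the bolt in m along chest +y: 0 = drawn back. It meets its stop somewhere between 0.032 and 0.050; the notch is 0.009 before the stop, so between 0.023 and 0.041. Moving it takes about 3 N; more than that is the stop.
- handle (a joint): Turn of the bolt's handle about the rod in rad: 0 = upright, pi/2 = lying level to the front (chest -x), in the notch. Turning it takes about 1 to 2 N at the knob and it stays where it is left; it ends at 1.6.
- lemon: Yellow lemon, bystander; origin at its underside.
- spoon: Steel spoon, bystander; origin at its underside.
- masking_tape: Roll of masking tape, bystander; origin at its underside.
- fork: Steel fork, bystander; origin at its underside.

How it is judged:
On the way, in this order (a step that is already met when the one before it is completed fails the run):
1. the lid is shut while the bolt is still drawn back (value of joint lid below 0.03 rad and value of joint bolt below 0.012 m), for 0.2 s.
2. the bolt has been slid across through the staple of the shut lid, its handle not yet down (value of joint lid below 0.03 rad and value of joint bolt above 0.02 m and value of joint handle below 1.2 rad), for 0.1 s.
At the end, for the whole second after the job is handed in: The lid is shut (within 0.03 rad), the bolt is across (travel above 20 mm, so through the staple) and its handle lies at rest in the notch (above 1.4 rad) (value of joint lid below 0.03 rad and value of joint bolt above 0.02 m and value of joint handle above 1.4 rad and velocity of joint handle between -0.1 and 0.1 rad/s); the robot touches nothing.
It fails at once if the bolt is rammed into its stop or its handle forced onto the rail (stem pressed on the guide block or rail with more than 25 N) (contact force between chest and handle_c0 above 25 N).
It fails at once if another thing on the counter is displaced by more than 30 mm (distance of any of lemon, spoon, masking_tape, fork from where it was at the start of the episode above 0.03 m).
It also fails if it takes over 51 s, if anything falls off the work surface, if the arm or the gripper's body presses on something with over 40 N, if the wrist force passes 120 N, or if a joint passes its speed limit or range.

### The arm

A 6-joint arm with a two-finger parallel gripper is mounted at the origin on a cart in front of the work surface, level with it; the furniture and walls round the work are solid. World frame = base frame: x ahead of the robot, y to its left, z up, the work surface at z = 0. Lengths are in m, angles in rad, forces in N, time in s.
With the tool pointing down it reaches from about 0.35 to 0.975 m from the base axis. Payload 4.9 kg.
Tool frame: the origin (TCP) lies between the finger pads; the fingertips stand 25 mm ahead of it and the grasp point (between the pads) lies 6 mm ahead of it; z points along the fingers, y is the line along which they close (so a half turn about z gives the same grasp; the last joint's range is limited). The gripper opens to 85 mm and grips with 20 to 120 N. Pads are 22 mm wide; open, the fingers measure 114 mm over their backs; the gripper's body (76 mm by 85 mm) begins 54 mm behind the grasp point. The pads swing forward as they close: fully open they stand 13 mm farther back than shut.
Start: joints at [-1.344, 0.053, 1.613, -0, 1.476, -0.119], TCP at [0.212, -0.588, 0.256] pointing down, gripper open.
Joint ranges: [-3.01, 3.01], [-1.01, 2.22], [0.06, 2.58], [-1.02, 4.17], [0.09, 2.62], [-3.14, 3.14]. Speed limits (rad/s): [2.57, 2.57, 3.14, 3.14, 3.14, 3.14].

### API

Orientations are given as a unit quaternion [w, x, y, z].
In Python, from plant import manip gives the robot as it stands.
- The arm moves only by the shell command python3 -m inch 'ROWS'. ROWS is JSON, a list of rows, each a list of 3 entries, a list of its own where there are three numbers: the shift along the tool's x, y, z in m, then the turn, a rotation vector about the tool's x, y, z in rad, then the opening, from 0 (shut) to 1 (fully open). A call has 1 to 8 rows; each row shifts and turns the commanded pose from where the row before left it, along the tool's axes as they then stand; what a row does not reach is not made up. A row lasts 1/10 s, in which the tool goes at most 50 mm and 8.59 degrees, less where a joint would pass 70% of its speed; a pose out of reach is approached as far as the arm can. A call with a gripper value outside its range is refused whole. The fingers move at their own pace and stop on an object; the grip force is fixed at half the most. Time passes only in rows, so rows that do not move let the fingers close. It gives the time, the measured TCP pose, the force, the opening and the grip force at its end, in the units of the state.
- manip.state(): the state, without advancing time (a new reading comes with each control period).
- manip.grab_frame(name): name is "scene" or "top" or "wrist"; returns (picture, depth): 384x512x3 uint8, red, green, blue; 384x512 float32, m along the optical axis (not along the pixel's ray), 0 where there is no reading.
- manip.camera_params(name): a dict with "camera_matrix" (3x3 intrinsics, pixels), "k1" (the pictures are not rectified: a ray, as slopes to the right and down, at radius r is drawn at 1 + k1 r^2 times it, then the intrinsics apply), "rvec" (rotation vector, rad) and "tvec" (3), from world to camera coordinates, as OpenCV has them. Camera axes: x right, y down, z forward; pixel columns grow to the right and rows downward; lengths in m; the calibration is good to about 2 mm. A picture is of the moment at which its call begins: read the wrist's pose just before it. camera_params takes no time and is no camera call; for the wrist camera it gives the pose at the moment of the call.
- manip.job_done(): hands the job in; it is judged then, once.
Trained networks look in the newest picture that a camera, given by its name, has taken for a name from the list of things; names that differ only in an ending like _2 or _b are one class to them, and where a whole thing is asked for, a point or a joint stands for the part that bears it (a point fixed in the world has none). Each returns a list of dicts, best first, with "score" (0 to 1); they miss things now and then, are a little off and sometimes report something else, mostly with a low value. They report only what shows in the picture. A call takes as long as a camera call.
- manip.look_for(camera, label): "point" ([x, y, z] in m, in world coordinates, good to about 4 mm: the middle of the surface that is visible of it).
The state is a dict: "time": time; "joint_pos": joint angles; "joint_vel": joint speeds; "joint_efforts": joint torques, N m; "tool_pos": TCP position; "tool_rot": TCP orientation; "contact_force": force on the tool from outside, world axes, zero at the start; "ft_torque": the same for the moment, N m; "gripper_width": opening from 0.0 (shut) to 1.0 (fully open); "grasp_force": force on a finger pad.
Only numpy, scipy, OpenCV 4.12 (cv2) and the standard library are available. Lean on these libraries where they do the work, as an engineer would, in place of code of your own. Each camera call takes 0.05 s, during which the arm holds its last target. There are 200 camera calls.

## Working session

There is one attempt and no reset: what is moved stays moved. The work goes in short steps, Python scripts to look and compute and a shell command to move; the robot and the scene stay as the last step left them, time stands still between calls to the robot, and variables do not carry over. Pictures are saved under pics/ and viewed, at most 10 in all, crops included, and the job is handed in when it is done.

```bash
mkdir -p pics; cat > h.py <<'E'
import numpy as np,cv2
from plant import manip
from scipy.spatial.transform import Rotation as R
def grab(cam,fn):
    p,d=manip.grab_frame(cam); cv2.imwrite('pics/'+fn,p[:,:,::-1]); return p,d
def unproj(cam,d,pts):
    c=manip.camera_params(cam);K=np.array(c['camera_matrix'],float);k1=c['k1']
    Rm=cv2.Rodrigues(np.array(c['rvec'],float))[0];t=np.array(c['tvec'],float).ravel();o=[]
    for u,v in pts:
        p=cv2.undistortPoints(np.array([[[u,v]]],float),K,np.array([k1,0,0,0.]))[0,0]
        z=d[int(v),int(u)];o.append(Rm.T@(np.array([p[0]*z,p[1]*z,z])-t))
    return np.array(o)
E
python3 - <<'E'
from h import *
p,d=grab('scene','s1.png');np.save('d_s.npy',d)
for l in ['bolt_plate','rail_front','knob','staple','lid_front','chest','guide']:
    r=manip.look_for('scene',l);print('s',l,[(np.round(x['point'],3),round(x['score'],2)) for x in r[:2]])
p,d=grab('top','t1.png');np.save('d_t.npy',d)
for l in ['bolt_plate','rail_front','knob','staple','lid_front','chest','guide']:
    r=manip.look_for('top',l);print('t',l,[(np.round(x['point'],3),round(x['score'],2)) for x in r[:2]])
s=manip.state();print(s['time'],s['tool_pos'],s['tool_rot'],s['contact_force'])
E
```

```text
s bolt_plate [(array([ 0.59 , -0.018,  0.109]), 0.61)]
s rail_front [(array([ 0.589, -0.018,  0.109]), 0.59)]
s knob [(array([ 0.585, -0.018,  0.11 ]), 0.2)]
s staple [(array([0.603, 0.073, 0.162]), 0.56)]
s lid_front [(array([0.599, 0.071, 0.163]), 0.71)]
s chest [(array([ 0.588, -0.017,  0.108]), 0.76), (array([ 0.388, -0.246,  0.01 ]), 0.51)]
s guide [(array([ 0.588, -0.023,  0.105]), 0.59)]
t bolt_plate [(array([0.555, 0.018, 0.104]), 0.65)]
t rail_front [(array([0.558, 0.012, 0.103]), 0.97)]
t knob []
t staple [(array([0.588, 0.085, 0.173]), 0.87)]
t lid_front [(array([0.588, 0.091, 0.175]), 0.81)]
t chest [(array([0.558, 0.016, 0.105]), 0.81), (array([0.589, 0.085, 0.173]), 0.65)]
t guide [(array([0.553, 0.016, 0.105]), 0.91)]
0.8 [ 0.21183429 -0.58798963  0.25631819] [ 1.20795212e-05  9.85096429e-01  1.72002983e-01 -1.93027094e-06] [-0.40092873 -0.24022449 -0.51514685]
```

```bash
python3 -c "
import cv2;import numpy as np
a=cv2.imread('pics/s1.png');b=cv2.imread('pics/t1.png');cv2.imwrite('pics/st.png',cv2.resize(np.vstack([a,b]),None,fx=.78,fy=.78))"
```

```text
(no output)
```

View pics/st.png

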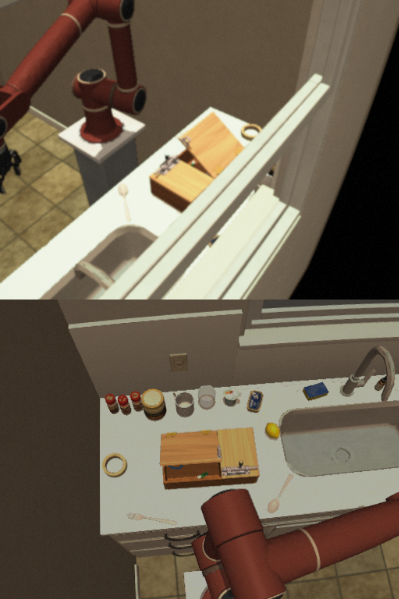

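Top view (lower): chest at about (205-330, 165-240) full-res, lid partly open on the left, fixed end with bolt on the right. Zooming in on both.

```bash
python3 - <<'E'
import cv2,numpy as np
a=cv2.imread('pics/t1.png')[155:255,195:345];b=cv2.imread('pics/s1.png')[135:275,180:320]
a=cv2.resize(a,(800,533),interpolation=cv2.INTER_CUBIC);cv2.imwrite('pics/ta.png',a)
E
python3 - <<'E'
from h import *
d=np.load('d_t.npy')
pts=[(u,v) for v in range(155,255) for u in range(195,345)]
w=unproj('top',d,pts)
m=(abs(w[:,2]-.105)<.006); q=w[m]; 
print(len(q)); r=cv2.minAreaRect(q[:,:2].astype(np.float32));print(r,cv2.boxPoints(r),np.median(q[:,2]))
m=w[:,2]>.02;r=cv2.minAreaRect(w[m][:,:2].astype(np.float32));print(r,cv2.boxPoints(r))
print('max z',w[w[:,2].argmax()])
E
```

```text
2651
((0.5843324661254883, 0.013673454523086548), (0.3804839849472046, 0.2151072770357132), 88.65176391601562) [[ 0.47233242 -0.17398523]
 [ 0.68738014 -0.1790465 ]
 [ 0.6963325   0.20133214]
 [ 0.4812848   0.2063934 ]] 0.10453826700537956
((0.3713020384311676, -0.051435887813568115), (0.683502197265625, 0.49230802059173584), 5.1775383949279785) [[ 0.00873187  0.16287342]
 [ 0.05315879 -0.32742593]
 [ 0.7338722  -0.2657452 ]
 [ 0.68944526  0.22455415]]
max z [0.01343438 0.11097598 1.46845292]
```

View pics/ta.png

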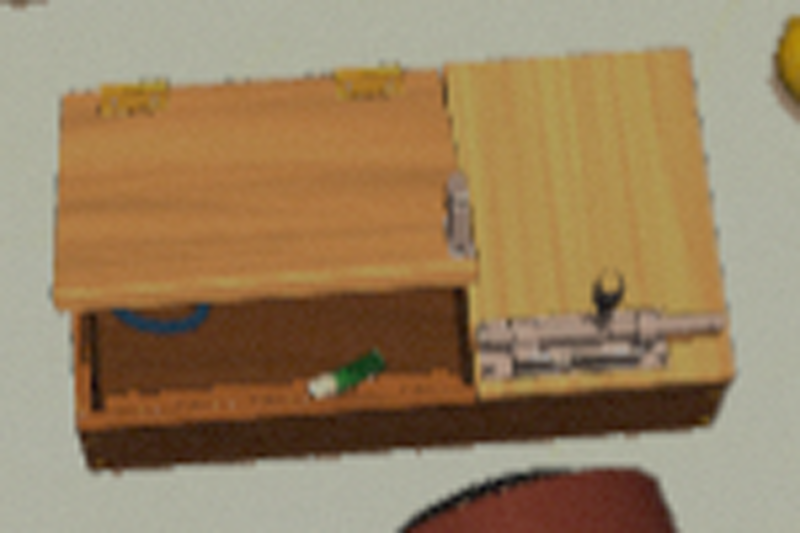

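Crop: lid ajar (front edge at crop row ~300), bolt plate at crop (480-665, 320-375), dark upright knob at (608, 290), staple at (460, 215). Next, fit the lid plane and refine the chest pose.

```bash
cat >> h.py <<'E'
TH=-0.0235
C=np.array([0.584,0.0137,0])
def cw(x,y,z): return C+R.from_euler('z',TH).apply([x,y,z])
def wc(p): return R.from_euler('z',-TH).apply(np.asarray(p)-C)
def go(target,msg=''):
    s=manip.state();q=s['tool_rot'];r=R.from_quat([q[1],q[2],q[3],q[0]])
    print(msg,'shift',np.round(r.inv().apply(np.asarray(target)-s['tool_pos']),4))
E
python3 - <<'E'
from h import *
d=np.load('d_t.npy')
uv=np.array([(u,v) for v in range(155,255) for u in range(195,345)])
w=unproj('top',d,uv);c=wc(w)
cr=(uv-[195,155])*5.333
m=(cr[:,0]>90)&(cr[:,0]<420)&(cr[:,1]>125)&(cr[:,1]<280)
A=np.c_[c[m][:,0],np.ones(m.sum())];k=np.linalg.lstsq(A,c[m][:,2],rcond=None)[0];th=-np.arctan(k[0]);print('lid',k,'ang',th)
print('front',.101-.206*np.cos(th),.105+.206*np.sin(th), cw(.101-.206*np.cos(th),.04,.105+.206*np.sin(th)))
m=(cr[:,0]>500)&(cr[:,0]<660)&(cr[:,1]>80)&(cr[:,1]<200)
print('fixed top z',np.median(c[m][:,2]))
# front/right/back edges of fixed top
m=(cr[:,0]>470)&(c[:,2]>.09)&(c[:,2]<.112);q=c[m];print(np.percentile(q,[.5,99.5],axis=0))
m=(c[:,2]>.15)&(cr[:,0]>500)&(cr[:,1]<400)&(c[:,2]<.2);print('knob',np.round(c[m],3))
go(cw(-.05,.04,.30))
E
python3 -m inch '[[[0,0,-0.04],[0,0,0.123],0],[[0,0,-0.04],[0,0,0.123],0],[[0,0,0],[0,0,0.123],0]]'
python3 -c "
from h import *
go(cw(-.07,.04,.33));go(cw(-.095,-.20,.33))"
```

```text
lid [-1.26975883  0.16807324] ang 0.9036923873036626
front -0.026454958563019465 0.2668370586043227 [0.55849226 0.05431059 0.26683706]
fixed top z 0.10400076310646691
[[-0.10557698 -0.18907506  0.09452352]
 [ 0.10457559 -0.04292065  0.11153281]]
knob [[-0.069 -0.107  0.18 ]
 [-0.074 -0.106  0.184]
 [-0.078 -0.105  0.187]
 [-0.078 -0.108  0.187]
 [-0.078 -0.111  0.184]
 [-0.077 -0.114  0.183]
 [-0.076 -0.118  0.178]
 [-0.073 -0.105  0.166]
 [-0.079 -0.105  0.18 ]
 [-0.08  -0.108  0.184]
 [-0.079 -0.111  0.179]
 [-0.08  -0.114  0.18 ]
 [-0.078 -0.118  0.175]
 [-0.075 -0.105  0.163]
 [-0.079 -0.106  0.173]
 [-0.08  -0.109  0.174]
 [-0.081 -0.112  0.175]
 [-0.078 -0.115  0.169]
 [-0.078 -0.107  0.162]
 [-0.081 -0.109  0.169]
 [-0.081 -0.112  0.169]
 [-0.08  -0.116  0.164]
 [-0.08  -0.108  0.158]
 [-0.08  -0.111  0.157]]
 shift [ 0.5218 -0.4953 -0.0437]
time: 1.1
tool_pos: [0.2124, -0.5902, 0.3446]
tool_rot: [0.006, 1.0, -0.014, 0.001]
contact_force: [0.9, -0.7, 0.8]
gripper_width: 0.514
grasp_force: 0.0
 shift [ 0.2842 -0.654   0.0077]
 shift [ 0.2603 -0.4139  0.0104]
```

```bash
python3 -m inch '[[[0.028,-0.041,0],[0,0,0],0],[[0.028,-0.041,0],[0,0,0],0],[[0.028,-0.041,0],[0,0,0],0],[[0.028,-0.041,0],[0,0,0],0],[[0.028,-0.041,0],[0,0,0],0],[[0.028,-0.041,0],[0,0,0],0],[[0.028,-0.041,0],[0,0,0],0],[[0.028,-0.041,0],[0,0,0],0]]'
python3 -m inch '[[[0.028,-0.041,0],[0,0,0],0],[[0.028,-0.041,0],[0,0,0],0],[[0.028,-0.041,0],[0,0,0],0],[[0.028,-0.041,0],[0,0,0],0],[[0.028,-0.041,0],[0,0,0],0],[[0,0,0],[0,0,0],0],[[0,0,0],[0,0,0],0]]'
python3 -c "
from h import *
print(wc(manip.state()['tool_pos']));go(cw(0,.05,.32))"
```

```text
time: 1.9
tool_pos: [0.4442, -0.2634, 0.3366]
tool_rot: [0.0, 1.0, -0.012, 0.0]
contact_force: [1.2, -1.0, 0.1]
gripper_width: -0.002
grasp_force: 0.0
time: 2.6
tool_pos: [0.5884, -0.0626, 0.336]
tool_rot: [0.0, 1.0, -0.01, -0.0]
contact_force: [-0.8, -0.2, -0.1]
gripper_width: 0.001
grasp_force: 0.0
[ 0.00618023 -0.07616351  0.33602156]
 shift [-0.0058 -0.1262  0.016 ]
```

```bash
python3 -m inch '[[[-0.002,-0.042,0],[0,0,0],0],[[-0.002,-0.042,0],[0,0,0],0],[[-0.002,-0.042,0.016],[0,0,0],0],[[-0.003,0,0.045],[0,0,0],0],[[-0.020,0,0.019],[0,0,0],0],[[-0.018,0,0.022],[0,0,0],0]]'
python3 -c "
from h import *
print(wc(manip.state()['tool_pos']))"
python3 -m inch '[[[-0.014,0,0.024],[0,0,0],0],[[-0.010,0,0.025],[0,0,0],0],[[-0.006,0,0.027],[0,0,0],0],[[-0.002,0,0.018],[0,0,0],0],[[0,0,0.006],[0,0,0],0],[[0,0,0.003],[0,0,0],0]]'
python3 -c "
from h import *
print(wc(manip.state()['tool_pos']))"
```

```text
time: 3.2
tool_pos: [0.5429, 0.0624, 0.2329]
tool_rot: [0.0, 1.0, -0.012, -0.001]
contact_force: [-0.1, -0.2, 0.6]
gripper_width: -0.002
grasp_force: 0.0
[-0.042267    0.04769904  0.23292152]
time: 3.8
tool_pos: [0.5116, 0.0631, 0.1312]
tool_rot: [0.0, 1.0, -0.012, -0.001]
contact_force: [-1.5, -0.3, 2.0]
gripper_width: 0.001
grasp_force: 0.9
[-0.0735544   0.04772317  0.13122729]
```

```bash
python3 -m inch '[[[0,0,0.0015],[0,0,0],0],[[0,0,0.0015],[0,0,0],0],[[0,0,0],[0,0,0],0]]'
```

```text
time: 4.1
tool_pos: [0.5127, 0.0637, 0.13]
tool_rot: [0.0, 1.0, -0.012, 0.001]
contact_force: [-3.2, -1.8, 4.7]
gripper_width: 0.001
grasp_force: 2.6
```

```bash
python3 -c "
from h import *
grab('wrist','w1.png');c=manip.camera_params('wrist');Rm=cv2.Rodrigues(np.array(c['rvec']))[0];print(wc(-Rm.T@np.array(c['tvec']).ravel()),Rm[2])"
```

```text
[-0.00215628  0.04908894  0.24737396] [-0.27491755  0.00450504 -0.96145725]
```

```bash
python3 -m inch '[[[0,0,0.002],[0,0,0],0],[[0,0,0.002],[0,0,0],0],[[0,0,0.0],[0,0,0],0]]'
```

```text
time: 4.45
tool_pos: [0.5129, 0.0637, 0.1298]
tool_rot: [0.001, 1.0, -0.011, -0.0]
contact_force: [-15.9, -1.7, 24.8]
gripper_width: -0.001
grasp_force: 12.7
```

Lid is firmly shut (force rises without travel). Lift and go above the knob.

```bash
python3 -m inch '[[[0,0,-0.04],[0,0,0],0],[[0,0.0,-0.045],[0,0,0],0.5],[[0,0.045,-0.045],[0,0,0],0.5],[[-0.007,0.045,0],[0,0,0],0.5],[[0,0.045,0],[0,0,0],0.5],[[0,0.025,0],[0,0,0],0.5],[[0,0,0],[0,0,0],0.5],[[0,0,0],[0,0,0],0.5]]'
python3 - <<'E'
from h import *
p,d=grab('wrist','w2.png');np.save('d_w.npy',d)
cv2.imwrite('pics/w2b.png',cv2.resize(p[:,:,::-1],(800,600)))
for l in ['knob','guide','staple']:
    r=manip.look_for('wrist',l);print(l,[(np.round(wc(x['point']),3),round(x['score'],2)) for x in r[:2]])
print(wc(manip.state()['tool_pos']));go(cw(-.08,-.112,.178))
E
```

```text
time: 5.25
tool_pos: [0.5018, -0.0862, 0.2452]
tool_rot: [-0.0, 1.0, -0.012, 0.001]
contact_force: [-0.4, 0.4, -0.1]
gripper_width: 0.498
grasp_force: 0.0
knob [(array([-0.01 ,  0.035,  0.104]), 0.52)]
guide [(array([-0.009, -0.04 ,  0.106]), 0.61)]
staple [(array([-0.008,  0.033,  0.108]), 0.84)]
[-0.07995971 -0.10049301  0.24469846]
 shift [-0.0001  0.0115  0.0667]
```

View pics/w2b.png

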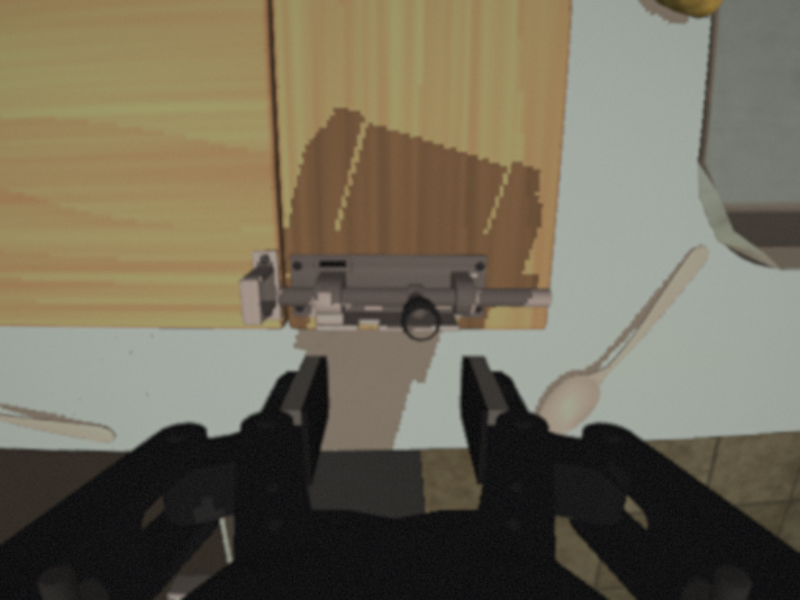

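Wrist view: knob ring (420,318), guide block (317-343, 270-325), notch in rail around (358-380, 322), staple at (260,290) aligned with the rod. Convert these.

```bash
python3 - <<'E'
from h import *
d=np.load('d_w.npy')
for n,u,v,z in [('gface',343,285,.137),('n1',358,324,.132),('n2',380,324,.132),('knob',420,318,.185),('gl',317,285,.137),('stapleL',243,295,.139),('stapleR',275,290,.139)]:
    c=manip.camera_params('wrist');K=np.array(c['camera_matrix'],float)
    Rm=cv2.Rodrigues(np.array(c['rvec'],float))[0];t=np.array(c['tvec'],float).ravel()
    p=cv2.undistortPoints(np.array([[[u*.64,v*.64]]]),K,np.array([c['k1'],0,0,0.]))[0,0]
    ray=Rm.T@np.array([p[0],p[1],1]);o=-Rm.T@t;print(n,np.round(wc(o+ray*(z-o[2])/ray[2]),4))
p=cv2.imread('pics/w2.png')[150:225,150:310];cv2.imwrite('pics/w2c.png',cv2.resize(p,(800,375),interpolation=cv2.INTER_CUBIC))
E
```

```text
gface [-0.0699 -0.0753  0.137 ]
n1 [-0.0918 -0.0819  0.132 ]
n2 [-0.0918 -0.0931  0.132 ]
knob [-0.0703 -0.1103  0.185 ]
gl [-0.0699 -0.0626  0.137 ]
stapleL [-0.0745 -0.0263  0.139 ]
stapleR [-0.0719 -0.0423  0.139 ]
```

```bash
python3 -m inch '[[[0,0.0115,0.02],[0,0,0],0.5],[[0,0,0.03],[0,0,0],0.5],[[0,0,0.017],[0,0,0],0.5],[[0,0,0],[0,0,0],0.5],[[0,0,0],[0,0,0],0.5]]'; python3 -c "
from h import *
print(wc(manip.state()['tool_pos']))"
```

```text
time: 5.95
tool_pos: [0.5015, -0.0968, 0.1779]
tool_rot: [-0.0, 1.0, -0.011, -0.0]
contact_force: [0.1, -0.4, 0.9]
gripper_width: 0.496
grasp_force: 0.0
[-0.0799086  -0.11240396  0.17793201]
```

View pics/w2c.png

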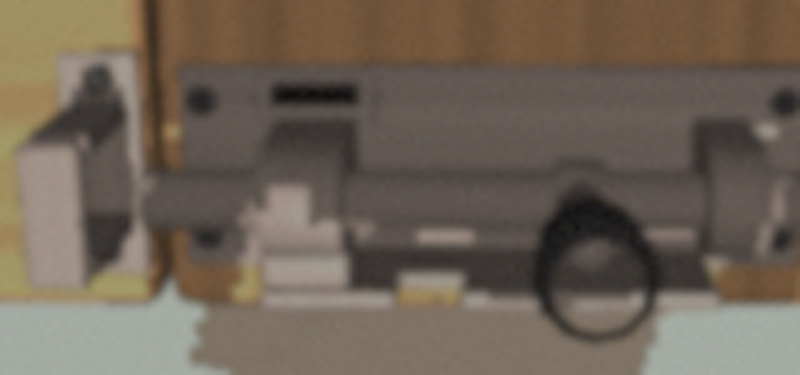

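Crop: the notch (beige gap) centres at crop (432, 285), guide face at ~350, stem at ~578 – so about 23-24 mm travel to the notch. Grip the knob.

```bash
python3 -m inch '[[[0,0,0],[0,0,0],0],[[0,0,0],[0,0,0],0],[[0,0,0],[0,0,0],0],[[0,0,0],[0,0,0],0],[[0,0,0],[0,0,0],0],[[0,0,0],[0,0,0],0]]'; python3 -c "
from h import *
print(wc(manip.state()['tool_pos']))"
```

```text
time: 6.55
tool_pos: [0.5023, -0.0974, 0.1795]
tool_rot: [0.0, 1.0, -0.012, 0.002]
contact_force: [-0.8, 2.5, 6.3]
gripper_width: 0.166
grasp_force: 58.6
[-0.07904601 -0.11299338  0.17954382]
```

```bash
python3 -m inch '[[[0,-0.004,0],[0,0,0],0],[[0,-0.005,0],[0,0,0],0],[[0,-0.005,0],[0,0,0],0],[[0,-0.005,0],[0,0,0],0],[[0,-0.004,0],[0,0,0],0],[[0,-0.002,0],[0,0,0],0],[[0,0,0],[0,0,0],0],[[0,0,0],[0,0,0],0]]'; python3 -c "
from h import *
print(wc(manip.state()['tool_pos']))"
python3 -m inch '[[[0,-0.002,0],[0,0,0],0],[[0,-0.002,0],[0,0,0],0],[[0,0,0],[0,0,0],0]]'; python3 -c "
from h import *
print(wc(manip.state()['tool_pos']))"
python3 -m inch '[[[0,-0.001,0],[0,0,0],0],[[0,-0.001,0],[0,0,0],0],[[0,0,0],[0,0,0],0]]'; python3 -c "
from h import *
print(wc(manip.state()['tool_pos']))"
```

```text
time: 7.35
tool_pos: [0.503, -0.0734, 0.1796]
tool_rot: [0.001, 1.0, -0.012, 0.002]
contact_force: [0.3, -0.3, 5.6]
gripper_width: 0.168
grasp_force: 58.6
[-0.07893791 -0.08893641  0.17955454]
time: 7.65
tool_pos: [0.5031, -0.0695, 0.1796]
tool_rot: [0.001, 1.0, -0.012, 0.002]
contact_force: [0.8, -1.8, 5.4]
gripper_width: 0.164
grasp_force: 58.6
[-0.07891492 -0.08506622  0.17955578]
time: 7.95
tool_pos: [0.5032, -0.0676, 0.1796]
tool_rot: [0.002, 1.0, -0.012, 0.002]
contact_force: [1.1, -3.4, 5.0]
gripper_width: 0.169
grasp_force: 58.6
[-0.0789108  -0.08319524  0.17955279]
```

```bash
for i in 1 2; do python3 -m inch '[[[0,-0.001,0],[0,0,0],0],[[0,-0.001,0],[0,0,0],0],[[0,0,0],[0,0,0],0]]' | egrep 'pos|force'; python3 -c "
from h import *
print(wc(manip.state()['tool_pos']))"; done; python3 -m inch '[[[0,-0.001,0],[0,0,0],0],[[0,0,0],[0,0,0],0]]'| egrep 'pos|force'; python3 -c "
from h import *
print(wc(manip.state()['tool_pos']))"
```

```text
tool_pos: [0.5032, -0.0656, 0.1796]
contact_force: [0.4, -2.4, 5.1]
grasp_force: 58.6
[-0.07888393 -0.08120498  0.17958098]
tool_pos: [0.5033, -0.0636, 0.1796]
contact_force: [-0.9, -3.3, 5.8]
grasp_force: 58.6
[-0.07889768 -0.07918642  0.17955597]
tool_pos: [0.5033, -0.0632, 0.1796]
contact_force: [0.9, -5.1, 5.4]
grasp_force: 58.7
[-0.07890207 -0.07880577  0.17955999]
```

```bash
python3 -m inch '[[[0,-0.0008,0],[0,0,0],0],[[0,0,0],[0,0,0],0]]'| egrep 'pos|force'; python3 -c "
from h import *
print(wc(manip.state()['tool_pos']))"
```

```text
tool_pos: [0.5033, -0.0631, 0.1796]
contact_force: [-0.7, -8.1, 6.0]
grasp_force: 58.7
[-0.07889069 -0.07866059  0.17957092]
```

Stop found at y ≈ −78.8 mm; the notch is at −87.8 mm, agreeing with sight. Back off.

```bash
python3 -m inch '[[[0,0.004,0],[0,0,0],0],[[0,0.004,0],[0,0,0],0],[[0,0.0022,0],[0,0,0],0],[[0,0,0],[0,0,0],0],[[0,0,0],[0,0,0],0]]'| egrep 'pos|force'; python3 -c "
from h import *
print(wc(manip.state()['tool_pos']))"
```

```text
tool_pos: [0.5031, -0.0708, 0.1795]
contact_force: [-0.3, 2.0, 7.5]
grasp_force: 58.9
[-0.07892388 -0.08638201  0.17952985]
```

```bash
python3 -m inch '[[[0,0.0014,0],[0,0,0],0],[[0,0,0],[0,0,0],0],[[0,0,0],[0,0,0],0]]'| egrep 'pos|force'; python3 -c "
from h import *
print(wc(manip.state()['tool_pos']))"
```

```text
tool_pos: [0.503, -0.0719, 0.1795]
contact_force: [-0.2, 2.4, 5.7]
grasp_force: 59.0
[-0.07893613 -0.08752011  0.17953036]
```

```bash
python3 -m inch '[[[0,0,0],[0,0,0],0.5],[[0,0,0],[0,0,0],0.5],[[0,0,0],[0,0,0],0.5],[[0,0,-0.03],[0,0,0],0.5],[[0.01,0,-0.03],[0,0,0],0.5],[[0.02,0,0],[0,0,0],0.3],[[0,0,0],[0,0,0],0],[[0,0,0],[0,0,0],0]]'
python3 - <<'E'
from h import *
p,d=grab('wrist','w3.png');p=p[130:260,120:340]
cv2.imwrite('pics/w3c.png',cv2.resize(p[:,:,::-1],(800,473),interpolation=cv2.INTER_CUBIC))
print(wc(manip.state()['tool_pos']));go(cw(-.052,-.0878,.2))
E
```

```text
time: 10.55
tool_pos: [0.5311, -0.0728, 0.2365]
tool_rot: [-0.0, 1.0, -0.012, -0.001]
contact_force: [-0.3, 0.1, -0.6]
gripper_width: 0.005
grasp_force: 0.0
[-0.0511919  -0.08766168  0.23614441]
 shift [-0.0007  0.0002  0.0361]
```

View pics/w3c.png

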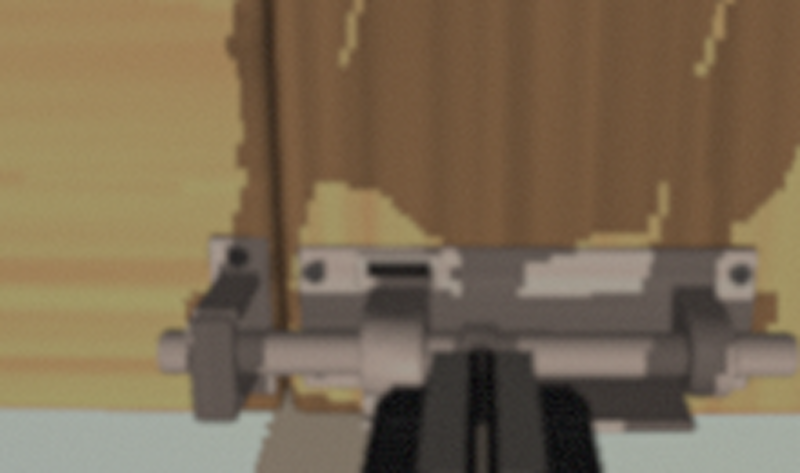

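The rod end sticks out past the staple (crop (175,350)) and the closed fingers are behind the knob, at (485,400). Descend and start pushing.

```bash
python3 -m inch '[[[0,0,0.018],[0,0,0],0],[[0,0,0.018],[0,0,0],0],[[-0.006,0,0],[0,0,0],0],[[-0.004,0,0],[0,0,0],0],[[-0.005,0,0],[0,0,0],0],[[-0.005,0,0],[0,0,0],0],[[-0.005,0,0.0005],[0,0,0],0],[[-0.005,0,0.001],[0,0,0],0]]'; python3 -c "
from h import *
print(wc(manip.state()['tool_pos']))"
```

```text
time: 11.4
tool_pos: [0.5018, -0.0723, 0.2012]
tool_rot: [0.0, 1.0, -0.012, 0.001]
contact_force: [0.4, 0.7, 1.2]
gripper_width: 0.006
grasp_force: 0.8
[-0.08011252 -0.08793075  0.20115707]
```

```bash
python3 -m inch '[[[-0.004,0,0.001],[0,0,0],0],[[-0.0045,0,0.0015],[0,0,0],0],[[-0.0045,0,0.002],[0,0,0],0],[[-0.0035,0,0.0025],[0,0,0],0],[[0,0,0],[0,0,0],0]]'; python3 -c "
from h import *
print(wc(manip.state()['tool_pos']))"
python3 -m inch '[[[-0.0005,0,0.0006],[0,0,0],0],[[0,0,0],[0,0,0],0]]'| egrep 'pos|force'
```

```text
time: 11.9
tool_pos: [0.4845, -0.0717, 0.1923]
tool_rot: [-0.0, 1.0, -0.012, -0.001]
contact_force: [-0.3, 0.4, -0.4]
gripper_width: -0.004
grasp_force: 0.0
[-0.09742002 -0.0877335   0.19225853]
tool_pos: [0.4847, -0.0718, 0.1922]
contact_force: [-0.5, -0.1, 0.2]
grasp_force: 0.0
```

```bash
cat > chk.py <<'E'
from h import *
import sys
s=manip.state();f=np.array(s['contact_force']);c=wc(s['tool_pos']);print(np.round(c,4),f)
sys.exit(int(np.hypot(f[0],f[2])>4.5))
E
python3 -m inch '[[[-0.0008,0,0.0008],[0,0,0],0],[[0,0,0],[0,0,0],0]]' >/dev/null; python3 chk.py &&
python3 -m inch '[[[-0.0008,0,0.0008],[0,0,0],0],[[0,0,0],[0,0,0],0]]' >/dev/null; python3 chk.py &&
python3 -m inch '[[[-0.0008,0,0.0008],[0,0,0],0],[[0,0,0],[0,0,0],0]]' >/dev/null; python3 chk.py &&
python3 -m inch '[[[-0.0008,0,0.0008],[0,0,0],0],[[0,0,0],[0,0,0],0]]' >/dev/null; python3 chk.py
```

```text
[-0.0978 -0.0879  0.1917] [-0.17362157 -0.3533648   0.9656514 ]
[-0.0987 -0.0878  0.191 ] [-0.01123503  0.87683762  0.89522022]
[-0.0996 -0.0878  0.1901] [-0.7127079  -0.01982375  0.16832401]
[-0.1004 -0.0878  0.1892] [-0.7386569  -0.65786203  1.16106966]
```

```bash

python3 -m inch '[[[-0.0007,0,0.0008],[0,0,0],0],[[0,0,0],[0,0,0],0]]' >/dev/null; python3 chk.py &&
python3 -m inch '[[[-0.0007,0,0.0008],[0,0,0],0],[[0,0,0],[0,0,0],0]]' >/dev/null; python3 chk.py &&
python3 -m inch '[[[-0.0007,0,0.0008],[0,0,0],0],[[0,0,0],[0,0,0],0]]' >/dev/null; python3 chk.py &&
python3 -m inch '[[[-0.0007,0,0.0008],[0,0,0],0],[[0,0,0],[0,0,0],0]]' >/dev/null; python3 chk.py &&
python3 -m inch '[[[-0.0007,0,0.0008],[0,0,0],0],[[0,0,0],[0,0,0],0]]' >/dev/null; python3 chk.py &&
python3 -m inch '[[[-0.0007,0,0.0008],[0,0,0],0],[[0,0,0],[0,0,0],0]]' >/dev/null; python3 chk.py &&
python3 -m inch '[[[-0.0007,0,0.0008],[0,0,0],0],[[0,0,0],[0,0,0],0]]' >/dev/null; python3 chk.py &&
python3 -m inch '[[[-0.0007,0,0.0008],[0,0,0],0],[[0,0,0],[0,0,0],0]]' >/dev/null; python3 chk.py
```

```text
[-0.1011 -0.0878  0.1884] [-0.79160864 -0.45723134  0.31787538]
[-0.1018 -0.0878  0.1876] [-0.24077558  0.48611124  0.40541194]
[-0.1025 -0.0878  0.1868] [-0.20174594 -0.27627056  0.71624163]
[-0.1032 -0.0878  0.186 ] [ 1.72914408 -0.8684051  -0.09982528]
[-0.1039 -0.0878  0.1852] [ 0.78485305 -0.26574593 -0.0709029 ]
[-0.1046 -0.0878  0.1844] [-0.08864496  0.88093333 -0.23800123]
[-0.1053 -0.0878  0.1836] [0.47697154 0.66383436 0.93875853]
[-0.106  -0.0878  0.1828] [-0.06008488  0.71980106 -0.01341869]
```

```bash
python3 - <<'E'
from h import *
p,d=grab('wrist','w4.png');p=p[160:320,150:310]
q,d=grab('top','t4.png');q=q[195:245,260:310]
cv2.imwrite('pics/w4c.png',np.hstack([cv2.resize(x[:,:,::-1],(400,400),interpolation=cv2.INTER_CUBIC) for x in (p,q)]))
E
```

```text
(no output)
```

View pics/w4c.png

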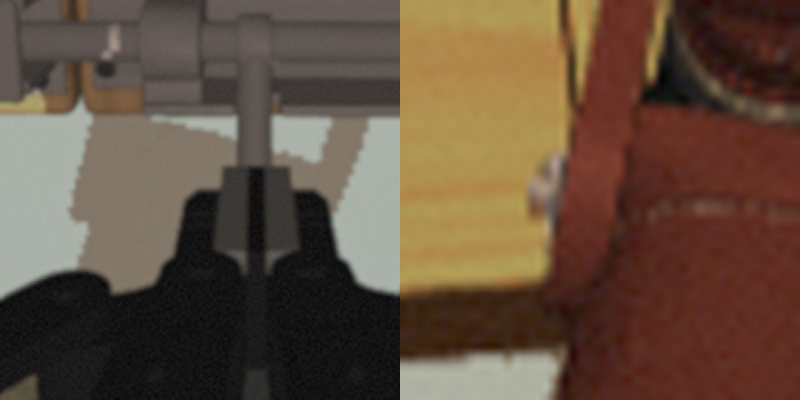

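The stem (crop (255,120)) is turned forward and passing the rail line at the notch, with no resistance. Continue down.

```bash

python3 -m inch '[[[-0.001,0,0.001],[0,0,0],0],[[-0.001,0,0.001],[0,0,0],0],[[0,0,0],[0,0,0],0]]' >/dev/null; python3 chk.py &&
python3 -m inch '[[[-0.001,0,0.001],[0,0,0],0],[[-0.001,0,0.001],[0,0,0],0],[[0,0,0],[0,0,0],0]]' >/dev/null; python3 chk.py &&
python3 -m inch '[[[-0.001,0,0.0012],[0,0,0],0],[[-0.001,0,0.0012],[0,0,0],0],[[0,0,0],[0,0,0],0]]' >/dev/null; python3 chk.py &&
python3 -m inch '[[[-0.0008,0,0.0013],[0,0,0],0],[[-0.0008,0,0.0013],[0,0,0],0],[[0,0,0],[0,0,0],0]]' >/dev/null; python3 chk.py &&
python3 -m inch '[[[-0.0006,0,0.0014],[0,0,0],0],[[-0.0006,0,0.0014],[0,0,0],0],[[0,0,0],[0,0,0],0]]' >/dev/null; python3 chk.py &&
python3 -m inch '[[[-0.0005,0,0.0015],[0,0,0],0],[[-0.0005,0,0.0015],[0,0,0],0],[[0,0,0],[0,0,0],0]]' >/dev/null; python3 chk.py
```

```text
[-0.1081 -0.0878  0.1807] [0.82453832 0.5223769  0.69064701]
[-0.1101 -0.0878  0.1787] [-0.14908991  0.90218652  0.15257811]
[-0.1121 -0.0878  0.1763] [ 0.37514135 -1.26883496  0.23204285]
[-0.1137 -0.0878  0.1737] [ 0.16317055 -0.33894022  0.28170626]
[-0.1149 -0.0878  0.1708] [-0.3626557   0.7817956   1.09724935]
[-0.1159 -0.0878  0.1678] [-0.77967682 -0.67481493  0.07653091]
```

```bash

python3 -m inch '[[[-0.0005,0,0.0015],[0,0,0],0],[[-0.0004,0,0.0015],[0,0,0],0],[[0,0,0],[0,0,0],0]]' >/dev/null; python3 chk.py &&
python3 -m inch '[[[-0.0004,0,0.0015],[0,0,0],0],[[-0.0004,0,0.0015],[0,0,0],0],[[0,0,0],[0,0,0],0]]' >/dev/null; python3 chk.py &&
python3 -m inch '[[[-0.0003,0,0.0012],[0,0,0],0],[[-0.0003,0,0.0012],[0,0,0],0],[[0,0,0],[0,0,0],0]]' >/dev/null; python3 chk.py &&
python3 -m inch '[[[0,0,0.001],[0,0,0],0],[[0,0,0],[0,0,0],0]]' >/dev/null; python3 chk.py
```

```text
[-0.1168 -0.0878  0.1648] [-0.67908132  0.61124374  0.93800659]
[-0.1175 -0.0878  0.1619] [-0.25202027 -0.04557677 -0.23325032]
[-0.1181 -0.0878  0.1596] [-0.52534944 -0.83432721  0.57997928]
[-0.118  -0.0878  0.1587] [-0.51087326 -0.25296941  0.56969802]
```

```bash
python3 -m inch '[[[0,0,-0.02],[0,0,0],0],[[0,0,-0.04],[0,0,0],0],[[0.03,0,-0.04],[0,0,0],0],[[0.04,0,0],[0,0,0],0],[[0,0,0],[0,0,0],0],[[0,0,0],[0,0,0],0]]'
python3 - <<'E'
from h import *
p,d=grab('wrist','w5.png')
cv2.imwrite('pics/w5c.png',cv2.resize(p[130:330,120:340,::-1],(660,600),interpolation=cv2.INTER_CUBIC))
E
```

```text
time: 18.1
tool_pos: [0.534, -0.0729, 0.2579]
tool_rot: [-0.0, 1.0, -0.011, -0.001]
contact_force: [-0.2, -0.1, -0.6]
gripper_width: 0.002
grasp_force: 0.0
```

View pics/w5c.png

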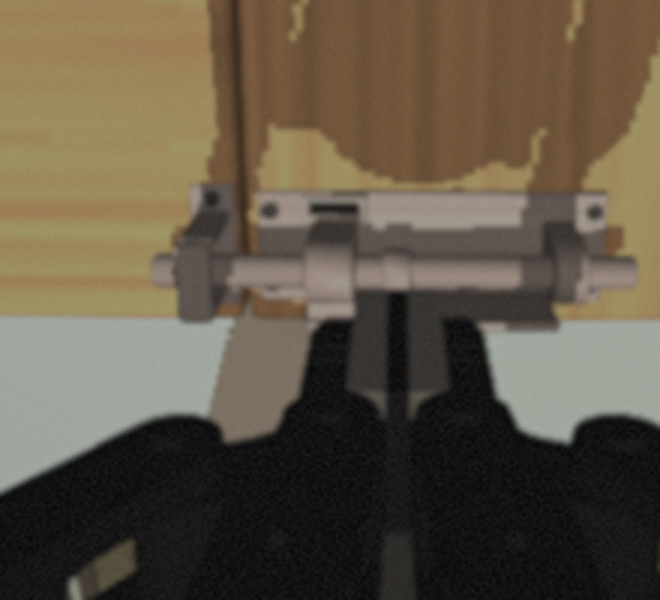

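Fingers hide the knob here; move to the side (−y) and look again with depth on the knob.

```bash
python3 -m inch '[[[0.03,0.04,-0.03],[0,0,0],0],[[0.03,0.04,0],[0,0,0],0],[[0.0,0.03,0],[0,0,0],0],[[0,0,0],[0,0,0],0],[[0,0,0],[0,0,0],0]]' | egrep 'time|pos'
python3 - <<'E'
from h import *
p,d=grab('wrist','w6.png')
cv2.imwrite('pics/w6b.png',p[:,:,::-1])
uv=np.array([(u,v) for v in range(0,384,1) for u in range(0,512,1) if d[v,u]>0])
c=wc(unproj('wrist',d,uv))
m=(c[:,0]>-.145)&(c[:,0]<-.11)&(c[:,1]>-.11)&(c[:,1]<-.07)&(c[:,2]>.06)
print(m.sum(),np.round(c[m][::max(1,m.sum()//12)],3))
E
```

```text
time: 18.65
tool_pos: [0.5862, -0.1786, 0.284]
0 []
```

View pics/w6b.png

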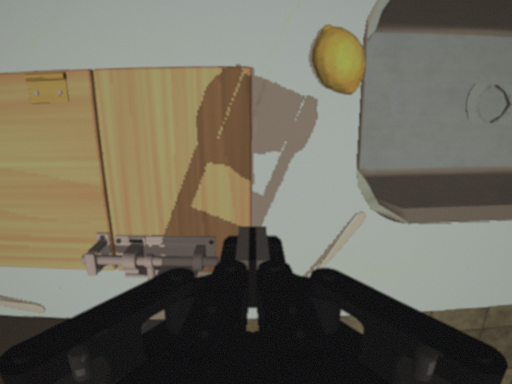

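The bolt plate shows at (160,255), lid shut, but the knob area (~(160,300)) is hidden by the gripper linkage. Back off toward the robot and check depth.

```bash
python3 -m inch '[[[-0.045,0,-0.02],[0,0,0],0],[[-0.045,0,-0.02],[0,0,0],0],[[-0.045,0,0],[0,0,0],0],[[0,0,0],[0,0,0],0],[[0,0,0],[0,0,0],0]]' | egrep 'time|pos'
python3 - <<'E'
from h import *
p,d=grab('wrist','w7.png')
uv=np.array([(u,v) for v in range(384) for u in range(512) if d[v,u]>0])
c=wc(unproj('wrist',d,uv))
m=(c[:,0]>-.145)&(c[:,0]<-.11)&(c[:,1]>-.11)&(c[:,1]<-.07)&(c[:,2]>.06)&(c[:,2]<.25)
print(m.sum(),np.round(c[m][::max(1,m.sum()//12)],3))
cv2.imwrite('pics/w7b.png',p[120:320,60:320,::-1])
E
```

```text
time: 19.2
tool_pos: [0.4514, -0.1742, 0.3248]
329 [[-0.11  -0.084  0.129]
 [-0.112 -0.092  0.129]
 [-0.114 -0.092  0.131]
 [-0.116 -0.091  0.132]
 [-0.118 -0.09   0.132]
 [-0.12  -0.088  0.132]
 [-0.122 -0.087  0.134]
 [-0.124 -0.086  0.133]
 [-0.127 -0.082  0.131]
 [-0.128 -0.094  0.129]
 [-0.13  -0.092  0.132]
 [-0.132 -0.089  0.132]
 [-0.135 -0.091  0.13 ]]
```

View pics/w7b.png

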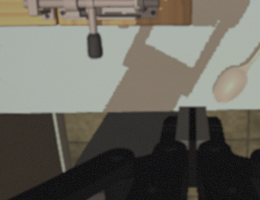

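The knob lies level to the front at crop (95,45); its top is at z ≈ 0.132-0.134 along its whole length, so the handle is at about π/2 in the notch. The robot is clear.

```bash
python3 -c "
from plant import manip
print(manip.job_done())"
```

```text
the job is handed in; nothing more can be done
None
```

The lid is shut, the bolt is through the staple, and the handle lies level in the notch (confirmed by wrist camera depth); I handed the job in at about 19 s, with no verdict returned.

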